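# Half-open the shield of a vial heater and take a vial out from under it

### The job

Raise the clear shield of the vial heater to half open, 50 degrees up from closed, and let go so that it stands there by itself as a screen over the vials. Then reach in under it, lift out the vial with the blue cap and set it down upright in the white tray, keeping it upright all the way. Leave the shield standing at 50 degrees, the two white-capped vials in their wells, and the beaker and the bottle where they are.

Things in the scene. Friction and masses are not known exactly. Their poses are not given: they have to be found in the camera images.
- heater: Dry-block vial heater, beige housing fixed to the bench, 310 (x) x 280 (y) mm. Origin: on the bench, 100 mm in front of the shield's hinge line; x to its rear, z up, operated from -x. Side walls: inner faces y = +-130, x = -70 to 100, tops z = 135 mm; front wall x = -70 to -60, top z = 95 mm; sloping key panel x = -150 to -70, under 85 mm high; rear housing from x = 105, 145 mm high.
- heater_block (a point): Centre of the top face of the heater's aluminium block, 80 mm above the bench; axes as the heater's. The block spans x = -60 to 60 mm. Six wells 31 mm wide, 14 mm deep, at y = -62, 0, 62 mm: rear row at x = 15 mm (holds the three vials), front row at x = -35 mm (empty).
- shield (a joint): Opening angle of the shield in rad: 0 closed (level), growing as its front edge rises; end stop at 1.75. 50 degrees is 0.873. Stiff friction hinge: it stays where it is left at any angle; raising it takes about 5 N at the handle bar, pushing it back down about 3 N.
- shield_bar (a point): Middle of the shield's black handle bar: round, 12 mm thick, 90 mm long along y, a slanting post at each end. It turns with the shield, and its axes are the shield's (x to the rear, z normal to the panel). From the hinge line it lies 195 mm towards the front (-x) and 30 mm above the panel's middle plane (z).
- shield_hinge (a point): Middle of the shield's hinge line, along the heater's y, 140 mm above the bench. Its axes are the heater's and do not turn. The shield is a flat clear panel in a grey frame, 276 mm wide, 8 mm thick at most, from the hinge line to 170 mm in front of it; the handle bar stands 25 mm ahead of that edge.
- vial_blue: The vial to take out: straight-sided brown vial with a blue cap, 27 mm in diameter, 60 mm tall with the cap, 35 to 65 g, standing in one of the three rear wells with 46 mm of it above the block. Origin: centre of its underside; z up its axis.
- vial_white_a: Bystander: same vial with a white cap, in another rear well. Origin: centre of its underside.
- vial_white_b: Bystander: same vial with a white cap, in another rear well. Origin: centre of its underside.
- tray: Loose white open tray, 130 (x) x 100 (y) x 20 mm, walls and floor 4 mm thick, on the bench on one side of the heater. Origin: centre of its underside.
- beaker: Bystander: glass beaker, 72 mm wide, 95 mm tall, on the bench on the other side. Origin: centre of its underside.
- bottle: Bystander: blue bottle, 72 mm wide, 170 mm tall, on the bench. Origin: centre of its underside.
Not all that is in view belongs to the job. What is meant by the tray is not brown or purple, and is the smaller of those in its own colour.

How it is judged (in metres and radians):
On the way, in this order (a step that is already met when the one before it is completed fails the run):
1. the shield stands by itself at 50 degrees (within 5 degrees), let go (value of joint shield between 0.785 and 0.96 rad and velocity of joint shield between -0.03 and 0.03 rad/s and contact force between shield and the fingers below 0.1 N), for 0.3 s.
2. the blue-capped vial is lifted out of its well, with the shield still at 50 degrees (within 5 degrees) (z of vial_blue in the frame of heater above 0.081 m and value of joint shield between 0.785 and 0.96 rad), for 0.1 s.
At the end, for the whole second after the job is handed in: The shield stands at 50 degrees within 5 degrees (0.785 to 0.960 rad); the blue-capped vial stands upright (within 7 degrees) and still on the floor of the white tray; the two white-capped vials are still seated in their wells (value of joint shield between 0.785 and 0.96 rad and x of vial_blue in the frame of tray between -0.061 and 0.061 m and y of vial_blue in the frame of tray between -0.046 and 0.046 m and z of vial_blue in the frame of tray below 0.01 m and angle between vial_blue's own z axis and vertical below 0.12 rad and linear speed of vial_blue below 0.02 m/s and z of each of vial_white_a, vial_white_b in the frame of heater below 0.072 m and angle between each of vial_white_a, vial_white_b's own z axis and vertical below 0.25 rad); the robot touches nothing.
It fails at once if the blue-capped vial is tipped by more than 35 degrees (angle between vial_blue's own z axis and vertical above 0.61 rad).
It fails at once if the blue-capped vial is dropped: let go more than 20 mm above the tray's floor (contact force between vial_blue and anything else below 0.01 N and horizontal distance between vial_blue and heater above 0.12 m and z of vial_blue in the frame of tray above 0.024 m).
It fails at once if a white-capped vial is taken out or knocked over (distance of any of vial_white_a, vial_white_b from where it was at the start of the episode above 0.02 m or angle between any of vial_white_a, vial_white_b's own z axis and vertical above 0.5 rad).
It fails at once if the beaker or the bottle is moved more than 30 mm or tipped (distance of any of beaker, bottle from where it was at the start of the episode above 0.03 m or angle between any of beaker, bottle's own z axis and vertical above 0.35 rad).
It also fails if it takes over 56 s, if anything falls off the work surface, if the arm or the gripper's body presses on something with over 40 N, if the wrist force passes 120 N, or if a joint passes its speed limit or range.

### The arm

A 6-joint arm with a two-finger parallel gripper is mounted at the origin on the work surface. World frame = base frame: x ahead of the robot, y to its left, z up, the work surface at z = 0. Lengths are in m, angles in degrees, forces in N, time in s.
With the tool pointing down it reaches from about 0.375 to 0.9 m from the base axis. Payload 3.1 kg.
Tool frame: the origin (TCP) lies on the centre line of the jaws, within the pads' length; the fingertips stand 25 mm ahead of it and the grasp point (between the pads) lies 6 mm ahead of it; z points along the fingers, y is the line along which they close (so a half turn about z gives the same grasp; the last joint's range is limited). The gripper opens to 87 mm and grips with 3 to 60 N. Pads are 19 mm wide; open, the fingers measure 117 mm over their backs; the gripper's body (75 mm by 190 mm) begins 51 mm behind the grasp point.
Start: joints at [-81.561, 30.224, 82.088, -0, 67.689, -10.227], TCP at [0.2, -0.592, 0.248] pointing down, gripper open.
Joint ranges: [-176.69, 176.69], [-43.24, 126.21], [12.49, 139.97], [-82, 262], [0, 151.66], [-163.58, 163.58]. Speed limits (degrees/s): [159.86, 159.86, 180, 180, 180, 180].

### API

Orientations are given as a 3x3 rotation matrix whose columns are the frame's x, y, z axes.
In Python, from rig import bot, cams, models gives the robot as it stands. The module is installed in compiled form; this text tells all that it offers.
- The arm moves only by the shell command python3 -m handwheel 'ROWS' [OPENING]. ROWS is JSON, a list of rows, each a list of 6 numbers: the shift along the world's x, y, z each as a share of 1 m, from -1 to 1, then the turn, a rotation vector about the world's x, y, z each as a share of 2 rad, from -1 to 1. In form: [[dx, dy, dz, wx, wy, wz], ...]. A call has exactly 8 rows; each row is the pose to reach, as a shift and turn from the pose commanded when the call began; what a row does not reach only later rows make up. A row lasts 1/12 s, in which the tool goes at most 41.7 mm and 7.16 degrees, less where a joint would pass 70% of its speed; a pose out of reach is approached as far as the arm can. A call with a number of a shift or a turn outside -1 to 1 is refused whole. A call with a gripper value outside its range is refused whole. OPENING is the opening, from -1 (shut) to 1 (fully open), so that 0 is half open, set as the call begins (- or left out, the last holds). The fingers move at their own pace and stop on an object; the grip force is fixed at half the most. Time passes only in rows, so rows that repeat a pose let the fingers close, or fill a call up. It gives the time, the measured TCP pose, the force, the opening and the grip force at its end, in the units of the state.
- bot.read_state(): the state, without advancing time (a new reading comes with each control period).
- cams.capture(name): name is "side" or "top" or "wrist"; returns (picture, depth): 384x512x3 uint8, blue, green, red; 384x512 float32, m along the optical axis (not along the pixel's ray), 0 where there is no reading.
- cams.calibration(name): a dict with "mtx" (3x3 intrinsics, pixels), "R" (3x3) and "t" (3): a world point X has camera coordinates R X + t; the wrist camera has in their place "tool_from_camera" (4x4, takes a point from camera to tool coordinates, whose origin is the TCP and whose axes are the flange's). Camera axes: x right, y down, z forward; pixel columns grow to the right and rows downward; lengths in m; the calibration is good to about 2 mm. A picture is of the moment at which its call begins: read the wrist's pose just before it. calibration takes no time and is no camera call.
- bot.hand_in(): hands the job in; it is judged then, once.
Trained networks look in the newest picture that a camera, given by its name, has taken for a name from the list of things; names that differ only in an ending like _2 or _b are one class to them, and where a whole thing is asked for, a point or a joint stands for the part that bears it (a point fixed in the world has none). Each returns a list of dicts, best first, with "conf" (0 to 1); they miss things now and then, are a little off and sometimes report something else, mostly with a low value. They report only what shows in the picture. A call takes as long as a camera call. They do not tell look-alikes from the thing itself.
- models.spot_in(query, camera): "position" ([column, row] in pixels, amid what is visible of it).
- models.tip_of(query, camera): "position" ([column, row] in pixels: a listed point, or the origin of a listed thing).
The state is a dict: "time_s": time; "joint_positions": joint angles; "qvel": joint speeds; "tau": joint torques, N m; "position": TCP position; "tcp_rot": TCP orientation; "force": force on the tool from outside, world axes, zero at the start; "moment": the same for the moment, N m; "opening": opening from 0.0 (shut) to 1.0 (fully open); "grasp_force": force on a finger pad.
Only numpy, scipy, OpenCV 4.12 (cv2) and the standard library are available. Lean on these libraries where they do the work, as an engineer would, in place of code of your own. Each camera call takes 0.05 s, during which the arm holds its last target. There are 200 camera calls.

## Working session

There is one attempt and no reset: what is moved stays moved. The work goes in short steps, Python scripts to look and compute and a shell command to move; the robot and the scene stay as the last step left them, time stands still between calls to the robot, and variables do not carry over. Pictures are saved under pics/ and viewed, at most 15 in all, crops included, and the job is handed in when it is done.

```bash
mkdir -p pics; cat > h.py <<'E'
import numpy as np, cv2
from rig import bot, cams, models
def ray(cam,p,st=None):
    c=cams.calibration(cam); d=np.linalg.inv(np.array(c["mtx"]))@[p[0],p[1],1]
    if cam=="wrist":
        st=st or bot.read_state(); T=np.array(c["tool_from_camera"]); R=np.array(st["tcp_rot"])
        return np.array(st["position"])+R@T[:3,3], R@T[:3,:3]@d
    R=np.array(c["R"]);t=np.array(c["t"]); return -R.T@t, R.T@d
def atz(cam,p,z):
    o,d=ray(cam,p); return o+d*(z-o[2])/d[2]
def tri(rs):
    A=0;b=0
    for o,d in rs:
        d=d/np.linalg.norm(d);P=np.eye(3)-np.outer(d,d);A=A+P;b=b+P@o
    x=np.linalg.solve(A,b); return x,[round(float(np.linalg.norm(np.cross(x-o,d/np.linalg.norm(d))))*1000,1) for o,d in rs]
E
python3 - <<'E'
from h import *
np.set_printoptions(precision=3,suppress=True)
for c in("side","top"):
    im,d=cams.capture(c); cv2.imwrite(f"pics/{c}0.png",im); np.save(f"pics/{c}0d.npy",d)
    for q in("heater","heater_block","shield_hinge","shield_bar","vial_blue","vial_white_a","tray","beaker","bottle"):
        print(c,q,[(np.round(r["position"]).tolist(),round(r["conf"],2)) for r in models.tip_of(q,c)][:5])
E
```

```text
side heater [([222.0, 221.0], 0.74)]
side heater_block []
side shield_hinge [([183.0, 173.0], 0.83)]
side shield_bar [([257.0, 175.0], 0.58)]
side vial_blue []
side vial_white_a []
side tray [([338.0, 284.0], 0.96), ([332.0, 165.0], 0.92), ([222.0, 156.0], 0.73), ([272.0, 161.0], 0.67)]
side beaker [([249.0, 341.0], 0.72)]
side bottle [([148.0, 357.0], 0.84)]
top heater [([268.0, 163.0], 0.76)]
top heater_block []
top shield_hinge [([273.0, 118.0], 0.76)]
top shield_bar [([269.0, 188.0], 0.84)]
top vial_blue [([269.0, 163.0], 0.64), ([371.0, 201.0], 0.4)]
top vial_white_a []
top tray [([375.0, 141.0], 0.8), ([372.0, 271.0], 0.72), ([371.0, 202.0], 0.63), ([205.0, 268.0], 0.6)]
top beaker []
top bottle [([128.0, 136.0], 0.62)]
```

View pics/side0.png

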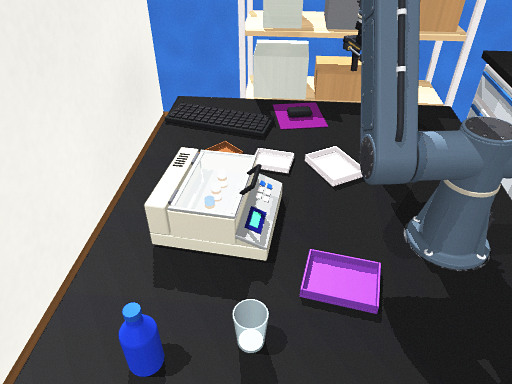

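View pics/top0.png

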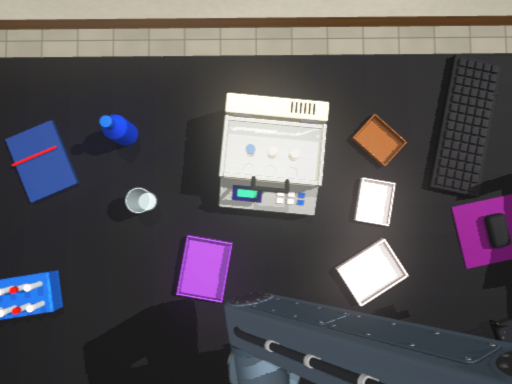

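```bash
python3 - <<'E'
from h import *
np.set_printoptions(precision=3,suppress=True)
for n,s,t in(("hinge",(183,173),(273,118)),("bar",(257,175),(269,188)),("heater",(222,221),(268,163))):
    print(n,*tri([ray("side",s),ray("top",t)]))
for p in((375,141),(372,271),(371,202),(205,268),(128,136)): print("top",p,atz("top",p,0.0))
for p in((338,284),(332,165),(222,156),(272,161),(249,341),(148,357)): print("side",p,atz("side",p,0.0))
print(cams.calibration("wrist")["tool_from_camera"], ray("top",(256,192)),ray("side",(256,192)))
E
```

```text
hinge [ 0.712 -0.027  0.155] [1.6, 1.6]
bar [ 0.518 -0.014  0.171] [3.7, 3.7]
heater [ 0.612 -0.018 -0.   ] [2.3, 2.3]
top (375, 141) [ 0.676 -0.348  0.   ]
top (372, 271) [ 0.28  -0.329  0.   ]
top (371, 202) [ 0.488 -0.331  0.   ]
top (205, 268) [0.293 0.175 0.   ]
top (128, 136) [0.697 0.412 0.   ]
side (338, 284) [0.3   0.181 0.   ]
side (332, 165) [ 0.284 -0.338  0.   ]
side (222, 156) [ 0.668 -0.359  0.   ]
side (272, 161) [ 0.49  -0.343  0.   ]
side (249, 341) [0.499 0.353 0.   ]
side (148, 357) [0.701 0.41  0.   ]
[[ 0.001 -0.963 -0.271  0.075]
 [ 1.     0.001  0.001  0.   ]
 [-0.001 -0.271  0.963 -0.138]
 [ 0.     0.     0.     1.   ]] (array([0.456, 0.028, 1.166]), array([ 0.056, -0.008, -0.998])) (array([0.444, 0.834, 0.774]), array([ 0.068, -0.788, -0.612]))
```

Side view: heater at centre, blue cap at (210,202), white caps (222,178) and (215,192), beaker (249,330), bottle (143,340), trays white small (273,160), white large (333,165), purple (341,280), brown (225,147). Top view: blue cap (250,149), white caps (272,153) and (293,155), bar (270,185).

Tray candidates (top): small white (375,202), large white (371,272), brown (379,140), purple (205,268). By the description it is the small white one at (375,202). The vial is the one with the blue cap at (250,149). The networks' vial_blue hits are junk.

```bash
python3 - <<'E'
from h import *
np.set_printoptions(precision=4,suppress=True)
def cen(f,box,sel):
    im=cv2.imread(f"pics/{f}0.png").astype(int);x0,y0,x1,y1=box;m=np.zeros(im.shape[:2],np.uint8)
    m[y0:y1,x0:x1]=sel(im)[y0:y1,x0:x1]
    n,l,s,c=cv2.connectedComponentsWithStats(m);i=1+np.argmax(s[1:,4]); return c[i],s[i],m
blue=lambda im:(im[...,0]-im[...,2]>30)
a=cen("top",(238,138,262,162),blue);b=cen("side",(198,190,222,215),blue);print(a[:2],b[:2])
print("cap",*tri([ray("top",a[0]),ray("side",b[0])]), atz("top",a[0],.126))
t=cen("top",(345,170,405,232),lambda im:im.min(2)>110)
cs=cv2.findContours(t[2],0,2)[0];r=cv2.minAreaRect(max(cs,key=cv2.contourArea));print("tray",r)
print(atz("top",r[0],.018),[atz("top",p,.02)[:2] for p in cv2.boxPoints(r)])
# heater yaw from housing outline
h=cen("top",(200,80,345,225),lambda im:im.min(2)>120)
L=[atz("top",p,z)[:2] for p,z in (((227,95),.145),((328,103),.145))];print("rear edge",L,np.degrees(np.arctan2(L[0][0]-L[1][0],L[0][1]-L[1][1])))
s=bot.read_state();print(np.array(s["tcp_rot"]),s["position"],s["time_s"])
im=cv2.imread("pics/top0.png")[70:230,205:415];cv2.imwrite("pics/crop.png",cv2.resize(im,None,fx=3.7,fy=3.7,interpolation=2))
E
```

```text
(array([249.9403, 148.3731]), array([246, 144,   9,  10,  67], dtype=int32)) (array([209.1047, 200.4651]), array([204, 196,  11,  10,  86], dtype=int32))
cap [0.6351 0.0358 0.1175] [0.6, 0.6] [0.6342 0.0358 0.126 ]
tray ((374.791748046875, 201.23309326171875), (36.402069091796875, 45.170677185058594), 8.880659103393555)
[ 0.4898 -0.3368  0.018 ] [array([ 0.432 , -0.2706]), array([ 0.5656, -0.2946]), array([ 0.5478, -0.4022]), array([ 0.4144, -0.3775])]
rear edge [array([0.7774, 0.0968]), array([ 0.7532, -0.1767])] 5.059673095766863
[[ 0.9474  0.3201  0.    ]
 [ 0.3201 -0.9474  0.    ]
 [ 0.     -0.     -1.    ]] [ 0.2001 -0.5921  0.2476] 1.0
```

View pics/crop.png

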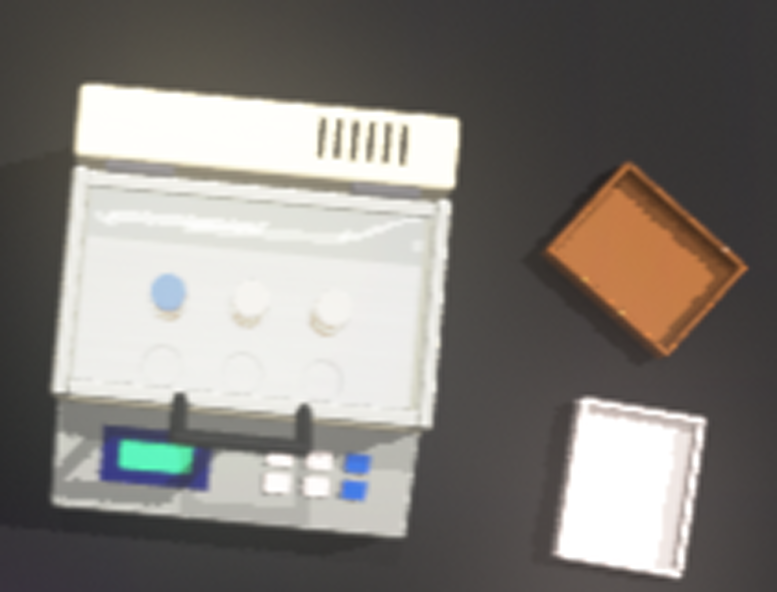

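The crop confirms both: blue cap at the left (168,292), small white tray at (630,488). Moving above the handle bar with the jaws closing along the heater's x.

```bash
python3 -m handwheel '[[0.04,0.02,0.02,0,0,0.06],[0.05,0.06,0.04,0,0,0.12],[0.07,0.10,0.05,0,0,0.18],[0.09,0.135,0.06,0,0,0.24],[0.11,0.17,0.07,0,0,0.30],[0.13,0.205,0.07,0,0,0.36],[0.15,0.24,0.07,0,0,0.42],[0.17,0.275,0.07,0,0,0.48]]' 1
python3 -m handwheel '[[0.02,0.035,0,0,0,0.03],[0.04,0.07,0,0,0,0.06],[0.06,0.105,0,0,0,0.1],[0.08,0.14,0,0,0,0.1],[0.1,0.18,0,0,0,0.1],[0.12,0.22,0,0,0,0.1],[0.135,0.26,0,0,0,0.1],[0.15,0.30,0,0,0,0.1]]'
```

```text
time_s: 1.67
position: [0.3664, -0.3232, 0.3183]
tcp_rot: [[0.276, 0.961, 0.001], [0.961, -0.276, -0.001], [-0.001, 0.001, -1.0]]
force: [0.8, -1.1, -0.4]
opening: 1.004
grasp_force: 0.0
time_s: 2.33
position: [0.5135, -0.0305, 0.3178]
tcp_rot: [[0.085, 0.996, 0.001], [0.996, -0.085, -0.0], [-0.0, 0.001, -1.0]]
force: [0.2, 0.0, -0.7]
opening: 1.002
grasp_force: 0.0
```

```bash
python3 - <<'E'
from h import *
np.set_printoptions(precision=4,suppress=True)
s=bot.read_state();im,d=cams.capture("wrist");cv2.imwrite("pics/w1.png",im)
for q in("shield_bar","vial_blue","vial_white_a","shield_hinge"):
    for r in models.tip_of(q,"wrist"):
        p=r["position"];o,dd=ray("wrist",p,s);z={"shield_bar":.17,"shield_hinge":.14}.get(q,.066);print(q,np.array(p),r["conf"],o+dd*(z-o[2])/dd[2], d[int(p[1]),int(p[0])])
E
```

```text
shield_bar [258.1 174.3] 0.93 [ 0.5203 -0.0152  0.17  ] 0.28388435
shield_hinge [427.7 174.6] 0.89 [ 0.7143 -0.038   0.14  ] 0.32829496
```

View pics/w1.png

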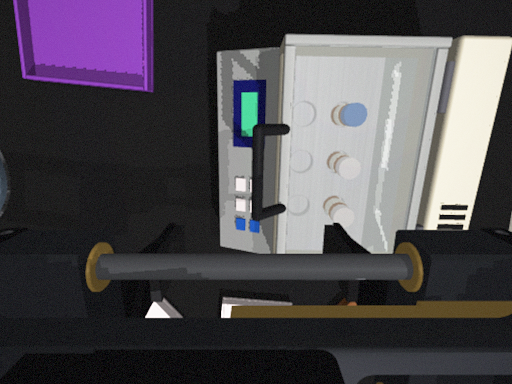

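The bar shows at (258,173), blue cap at (352,114), white caps below it. The bar is at (0.520,-0.015,0.17), which agrees with the fixed cameras. Lowering over it, then gripping.

```bash
python3 -m handwheel '[[0.007,0.015,-0.03,0,0,-0.005],[0.007,0.015,-0.06,0,0,-0.005],[0.007,0.015,-0.08,0,0,-0.005],[0.007,0.015,-0.1,0,0,-0.005],[0.007,0.015,-0.115,0,0,-0.005],[0.007,0.015,-0.13,0,0,-0.005],[0.007,0.015,-0.139,0,0,-0.005],[0.007,0.015,-0.139,0,0,-0.005]]'
python3 -m handwheel '[[0,0,0,0,0,0],[0,0,0,0,0,0],[0,0,0,0,0,0],[0,0,0,0,0,0],[0,0,0,0,0,0],[0,0,0,0,0,0],[0,0,0,0,0,0],[0,0,0,0,0,0]]' -1
```

```text
time_s: 3.25
position: [0.5183, -0.0189, 0.1768]
tcp_rot: [[0.098, 0.995, -0.004], [0.995, -0.098, 0.001], [0.0, -0.004, -1.0]]
force: [0.3, -0.3, 0.3]
opening: 1.0
grasp_force: 0.0
time_s: 3.92
position: [0.5198, -0.0173, 0.1787]
tcp_rot: [[0.095, 0.996, 0.0], [0.996, -0.095, -0.0], [-0.0, 0.0, -1.0]]
force: [0.4, 0.4, -0.9]
opening: 0.481
grasp_force: 0.0
```

```bash
python3 -m handwheel '[[0,0,0,0,0,0],[0,0,0,0,0,0],[0,0,0,0,0,0],[0,0,0,0,0,0],[0,0,0,0,0,0],[0,0,0,0,0,0],[0,0,0,0,0,0],[0,0,0,0,0,0]]'
python3 - <<'E'
import numpy as np
c=np.array([.714-0,-.033])
u=np.array([np.cos(np.radians(5.5)),-np.sin(np.radians(5.5))])
f=lambda a:(-195*np.cos(a)+30*np.sin(a),195*np.sin(a)+30*np.cos(a))
x0,z0=f(0)
for d in np.linspace(0,50,17):
    x,z=f(np.radians(d));print(round(d,1),np.round([(x-x0)/1000*u[0],(x-x0)/1000*u[1],(z-z0)/1000],4))
E
```

```text
time_s: 4.58
position: [0.5181, -0.0172, 0.1783]
tcp_rot: [[0.095, 0.996, -0.004], [0.996, -0.095, 0.0], [0.0, -0.004, -1.0]]
force: [-5.4, -0.8, 3.7]
opening: 0.126
grasp_force: 30.0
0.0 [ 0. -0.  0.]
3.1 [ 0.0019 -0.0002  0.0106]
6.2 [ 0.0044 -0.0004  0.0211]
9.4 [ 0.0075 -0.0007  0.0314]
12.5 [ 0.0111 -0.0011  0.0415]
15.6 [ 0.0152 -0.0015  0.0514]
18.8 [ 0.0199 -0.0019  0.0611]
21.9 [ 0.0251 -0.0024  0.0705]
25.0 [ 0.0308 -0.003   0.0796]
28.1 [ 0.037  -0.0036  0.0884]
31.2 [ 0.0437 -0.0042  0.0968]
34.4 [ 0.0508 -0.0049  0.1049]
37.5 [ 0.0583 -0.0056  0.1125]
40.6 [ 0.0662 -0.0064  0.1197]
43.8 [ 0.0745 -0.0072  0.1265]
46.9 [ 0.0832 -0.008   0.1328]
50.0 [ 0.0922 -0.0089  0.1387]
```

```bash
python3 -m handwheel '[[0.002,0,0.011,0,0,0],[0.004,0,0.021,0,0,0],[0.0075,-0.001,0.031,0,0,0],[0.011,-0.001,0.0415,0,0,0],[0.015,-0.0015,0.051,0,0,0],[0.02,-0.002,0.061,0,0,0],[0.025,-0.0025,0.0705,0,0,0],[0.031,-0.003,0.0795,0,0,0]]'
```

```text
time_s: 5.25
position: [0.5465, -0.0201, 0.2562]
tcp_rot: [[0.094, 0.995, -0.012], [0.996, -0.094, 0.001], [-0.0, -0.012, -1.0]]
force: [-9.7, -1.7, -2.4]
opening: 0.125
grasp_force: 30.0
```

```bash
python3 -m handwheel '[[0.006,-0.0005,0.009,0,0,0],[0.013,-0.001,0.017,0,0,0],[0.02,-0.002,0.025,0,0,0],[0.0275,-0.0025,0.033,0,0,0],[0.0355,-0.0035,0.040,0,0,0],[0.0435,-0.004,0.047,0,0,0],[0.052,-0.005,0.053,0,0,0],[0.062,-0.006,0.0595,0,0,0]]'
python3 -m handwheel '[[0,0,0,0,0,0],[0,0,0,0,0,0],[0,0,0,0,0,0],[0,0,0,0,0,0],[0,0,0,0,0,0],[0,0,0,0,0,0],[0,0,0,0,0,0],[0,0,0,0,0,0]]'
python3 - <<'E'
from h import *
for c in("top","side"):
    im,d=cams.capture(c);cv2.imwrite(f"pics/{c}1.png",im)
    for q in ("shield_bar","shield_hinge"):print(c,q,[(r["position"],r["conf"]) for r in models.tip_of(q,c)][:2])
E
```

```text
time_s: 5.92
position: [0.606, -0.0261, 0.3183]
tcp_rot: [[0.094, 0.995, -0.018], [0.996, -0.094, 0.0], [-0.002, -0.018, -1.0]]
force: [-17.5, -0.1, 14.0]
opening: 0.122
grasp_force: 30.0
time_s: 6.58
position: [0.6095, -0.0265, 0.3204]
tcp_rot: [[0.095, 0.996, -0.006], [0.996, -0.095, -0.001], [-0.002, -0.006, -1.0]]
force: [-12.9, -0.6, 17.0]
opening: 0.121
grasp_force: 30.0
top shield_bar []
top shield_hinge []
side shield_bar [([217.8, 122.6], 0.62)]
side shield_hinge [([183.9, 175.6], 0.64)]
```

View pics/side1.png

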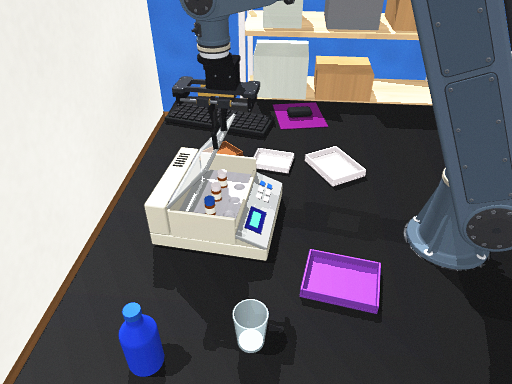

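The side view shows the shield near 50° with the gripper on the bar at (218,130). The TCP chord gives 50.3°, and the remaining force is radial. Releasing and retracting upward.

```bash
python3 -m handwheel '[[0,0,0,0,0,0],[0,0,0,0,0,0],[0,0,0,0,0,0],[0,0,0,0,0,0],[0,0,0,0,0,0],[0,0,0,0,0,0],[0,0,0,0,0,0],[0,0,0,0,0,0]]' 1
python3 -m handwheel '[[0,0,0.01,0,0,0],[0,0,0.025,0,0,0],[0,0,0.05,0,0,0],[0,0,0.08,0,0,0],[0,0,0.10,0,0,0],[0,0,0.11,0,0,0],[0,0,0.11,0,0,0],[0,0,0.11,0,0,0]]'
python3 - <<'E'
from h import *
np.set_printoptions(precision=4,suppress=True)
s=bot.read_state();im,d=cams.capture("wrist");cv2.imwrite("pics/w2.png",im)
cams.capture("side")
for q in ("shield_bar","shield_hinge"):
  w=models.tip_of(q,"wrist");v=models.tip_of(q,"side")
  print(q,w,v)
  if w and v: print(*tri([ray("wrist",w[0]["position"],s),ray("side",v[0]["position"])]))
E
```

```text
time_s: 7.55
position: [0.613, -0.0264, 0.3173]
tcp_rot: [[0.095, 0.995, 0.0], [0.995, -0.095, 0.0], [0.0, 0.0, -1.0]]
force: [0.1, 0.1, 0.1]
opening: 0.65
grasp_force: 0.0
time_s: 8.22
position: [0.6126, -0.0264, 0.4275]
tcp_rot: [[0.095, 0.995, 0.0], [0.995, -0.095, -0.0], [-0.0, 0.0, -1.0]]
force: [-0.3, -0.3, -0.4]
opening: 0.999
grasp_force: 0.0
shield_bar [{'position': [250.3, 194.8], 'conf': 0.96}] [{'position': [217.4, 120.9], 'conf': 0.97}]
[ 0.611  -0.0216  0.3176] [0.3, 0.3]
shield_hinge [{'position': [318.3, 164.3], 'conf': 0.94}] []
```

Bar stands at (0.611,-0.022,0.318), so the shield is at about 50–51° and free. Now retreating to the front and turning the tool to close along the heater's y.

```bash
python3 -m handwheel '[[-0.02,0.01,0,0,0,0.06],[-0.04,0.02,0,0,0,0.12],[-0.06,0.03,0,0,0,0.18],[-0.085,0.04,0,0,0,0.24],[-0.11,0.05,0,0,0,0.3],[-0.135,0.06,0,0,0,0.36],[-0.16,0.07,0,0,0,0.42],[-0.18,0.075,0,0,0,0.48]]' 0.1
python3 -m handwheel '[[0,0,0,0,0,0.06],[0,0,0,0,0,0.12],[0,0,0,0,0,0.18],[0,0,0,0,0,0.24],[0,0,0,0,0,0.30],[0,0,0,0,0,0.305],[0,0,0,0,0,0.305],[0,0,0,0,0,0.305]]'
python3 -m handwheel '[[0,0,-0.01,-0.005,-0.05,0],[0,0,-0.02,-0.01,-0.1,0],[0,0,-0.03,-0.015,-0.15,0],[0,0,-0.04,-0.02,-0.2,0],[0,0,-0.05,-0.0245,-0.26,0],[0,0,-0.06,-0.0245,-0.26,0],[0,0,-0.06,-0.0245,-0.26,0],[0,0,-0.06,-0.0245,-0.26,0]]'
python3 - <<'E'
from h import *
np.set_printoptions(precision=4,suppress=True)
s=bot.read_state();im,d=cams.capture("wrist");cv2.imwrite("pics/w3.png",im);cams.capture("side")
print(np.array(s["joint_positions"]))
for q in ("vial_blue","vial_white_a","shield_bar","shield_hinge"):
  for c in("wrist","side"): print(q,c,[(r["position"],r["conf"],atz(c,r["position"],.066)) for r in models.tip_of(q,c)])
im,d=cams.capture("top");cv2.imwrite("pics/top2.png",im);np.save("pics/top2d.npy",d)
E
```

```text
time_s: 9.18
position: [0.4306, 0.0496, 0.427]
tcp_rot: [[-0.765, 0.644, -0.002], [0.644, 0.765, 0.001], [0.002, -0.001, -1.0]]
force: [-0.7, -0.0, 0.6]
opening: 0.565
grasp_force: 0.0
time_s: 9.85
position: [0.4327, 0.0486, 0.4273]
tcp_rot: [[-0.995, 0.098, -0.001], [0.098, 0.995, 0.0], [0.001, 0.0, -1.0]]
force: [0.2, 0.7, 0.5]
opening: 0.55
grasp_force: 0.0
time_s: 10.52
position: [0.4329, 0.0485, 0.3677]
tcp_rot: [[-0.863, 0.097, 0.496], [0.084, 0.995, -0.047], [-0.499, 0.001, -0.867]]
force: [-0.8, 0.2, 0.5]
opening: 0.549
grasp_force: 0.0
[ -9.8532  -4.2719 115.7834   3.5557  38.7104 -96.4748]
vial_blue wrist [([255.0, 171.5], 0.61, array([0.6368, 0.0311, 0.066 ]))]
vial_blue side [([208.4, 215.7], 0.54, array([0.6396, 0.0372, 0.066 ]))]
vial_white_a wrist [([220.5, 172.0], 0.72, array([ 0.6309, -0.0313,  0.066 ])), ([187.7, 172.4], 0.67, array([ 0.6262, -0.0909,  0.066 ]))]
vial_white_a side [([221.3, 186.1], 0.72, array([ 0.6259, -0.0961,  0.066 ])), ([216.4, 203.6], 0.47, array([ 0.6268, -0.015 ,  0.066 ]))]
shield_bar wrist [([203.7, 298.1], 0.94, array([ 1.1452, -0.1785,  0.066 ]))]
shield_bar side [([216.2, 126.4], 0.81, array([ 0.701 , -0.4514,  0.066 ]))]
shield_hinge wrist []
shield_hinge side [([183.8, 174.9], 0.58, array([ 0.7481, -0.1413,  0.066 ]))]
```

View pics/w3.png

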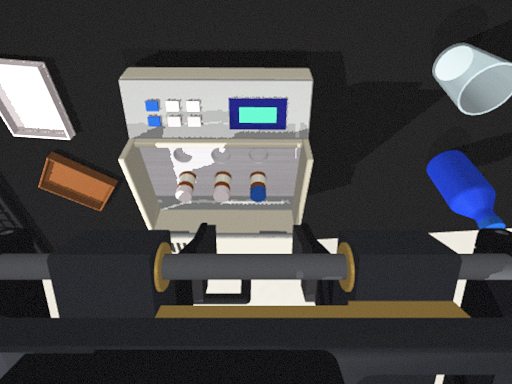

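View pics/top2.png

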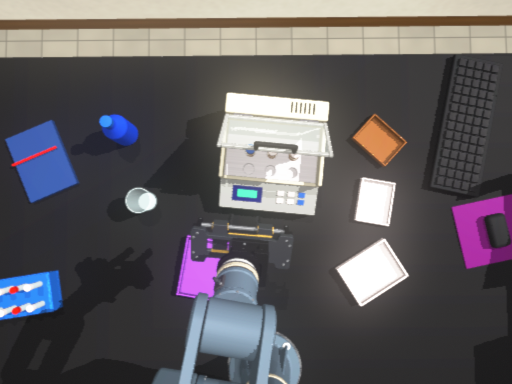

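Wrist view: blue cap at (258,190), white caps (222,190) and (186,195), wells in front; the bar at (225,298) is behind the fingers. Top view: shield raised, front edge from about (218,152) to (332,157), bar at (274,148).

```bash
python3 - <<'E'
from h import *
np.set_printoptions(precision=4,suppress=True)
# blue cap in wrist + side
w=cv2.imread("pics/w3.png").astype(int);m=np.zeros(w.shape[:2],np.uint8);sel=(w[...,0]-w[...,2]>50);m[175:210,240:275]=sel[175:210,240:275]
c1=cv2.connectedComponentsWithStats(m);i=1+np.argmax(c1[2][1:,4]);print("wrist cap",c1[2][i],c1[3][i])
im,_=cams.capture("side");v=im.astype(int);m=np.zeros(v.shape[:2],np.uint8);sel=(v[...,0]-v[...,2]>40);m[185:225,196:225]=sel[185:225,196:225]
c2=cv2.connectedComponentsWithStats(m);j=1+np.argmax(c2[2][1:,4]);print("side cap",c2[2][j],c2[3][j])
print(*tri([ray("wrist",c1[3][i]),ray("side",c2[3][j])]))
print("bottom",*tri([ray("wrist",(255,171.5)),ray("side",(208.4,215.7))]))
# panel edge prediction
c=cams.calibration("top");K,R,t=[np.array(c[k]) for k in("mtx","R","t")]
a=np.radians(-5.2);u=np.array([np.cos(a),np.sin(a),0]);vv=np.array([-np.sin(a),np.cos(a),0]);O=np.array([.6145,-.0245,0])
pr=lambda X:(lambda q:q[:2]/q[2])(K@(R@X+t))
for th in(45,50,55):
    r=np.radians(th);E=O+u*(.1-.17*np.cos(r))+[0,0,.14+.17*np.sin(r)];B=O+u*(.1-.195*np.cos(r)+.03*np.sin(r))+[0,0,.14+.195*np.sin(r)+.03*np.cos(r)]
    print(th,pr(E+.138*vv),pr(E-.138*vv),pr(B),"bar",B)
E
```

```text
wrist cap [250 186  16  16 213] [257.7887 193.4648]
side cap [204 195  11  11 100] [209.15 200.15]
[0.6345 0.0363 0.1195] [0.6, 0.6]
bottom [0.6404 0.0306 0.0588] [1.3, 1.3]
45 [216.4442 150.45  ] [331.8349 159.9568] [275.144  151.0807] bar [ 0.5979 -0.023   0.2991]
50 [216.4454 145.1749] [333.0351 154.7723] [275.8886 144.1326] bar [ 0.6121 -0.0243  0.3087]
55 [216.5185 139.5197] [334.1961 149.1977] [276.641 136.814] bar [ 0.6272 -0.0257  0.3169]
```

```bash
python3 - <<'E'
from h import *
im=cv2.imread("pics/top2.png");cv2.imwrite("pics/c2.png",cv2.resize(im[120:180,205:345],None,fx=5.7,fy=5.7,interpolation=0))
print([(r["position"],r["conf"]) for r in (cams.capture("top"),models.tip_of("shield_bar","top"))[1]])
E
```

```text
[([273.7, 141.3], 0.72)]
```

View pics/c2.png

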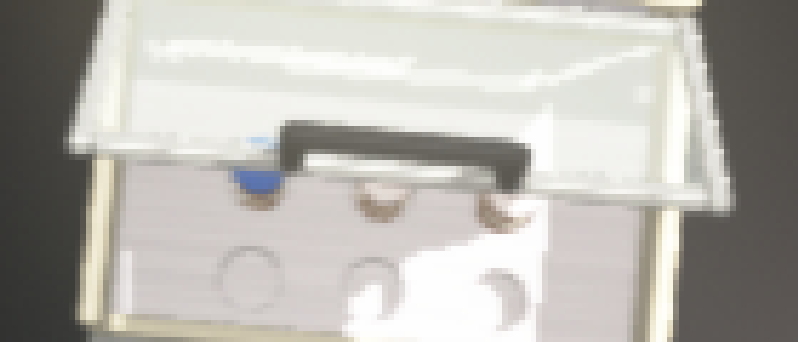

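The panel edge is at (218,145) to (333,156) and the bar at (276,145), so the shield stands at about 49.5°. The blue vial axis is at about (0.636,0.036). Approaching along the tilted tool axis.

```bash
python3 -m handwheel '[[0.02,0,-0.025,0,0,0],[0.04,-0.002,-0.05,0,0,0],[0.065,-0.004,-0.075,0,0,0],[0.09,-0.006,-0.10,0,0,0],[0.115,-0.0065,-0.12,0,0,0],[0.1405,-0.0065,-0.1405,0,0,0],[0.1405,-0.0065,-0.1405,0,0,0],[0.1405,-0.0065,-0.1405,0,0,0]]' 0.1
python3 - <<'E'
from h import *
np.set_printoptions(precision=4,suppress=True)
s=bot.read_state();im,d=cams.capture("wrist");cv2.imwrite("pics/w4.png",im)
w=im.astype(int);n,l,st,c=cv2.connectedComponentsWithStats((w[...,0]-w[...,2]>50).astype(np.uint8))
for i in range(1,n):
    if st[i,4]>60:print(st[i],c[i],atz("wrist",c[i],.1195))
E
```

```text
time_s: 11.88
position: [0.5737, 0.042, 0.2249]
tcp_rot: [[-0.865, 0.095, 0.493], [0.083, 0.995, -0.046], [-0.496, 0.001, -0.869]]
force: [0.2, -0.6, -0.2]
opening: 0.547
grasp_force: 0.0
[ 195    9  115   67 7257] [251.8473  41.5963] [0.4985 0.048  0.1195]
[ 29  14  32  23 596] [44.5352 25.0956] [ 0.4779 -0.0741  0.1195]
[ 38  48  31  21 527] [53.2258 57.945 ] [ 0.496  -0.0802  0.1195]
[240 182  28  29 665] [253.2977 196.2586] [0.6353 0.0357 0.1195]
```

View pics/w4.png

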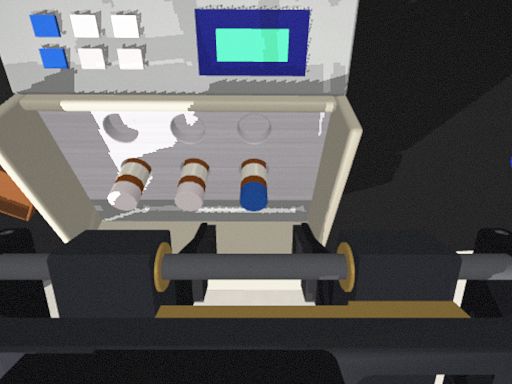

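The vial is centred between the fingers (cap at (253,196)), and the position agrees. Moving in.

```bash
python3 -m handwheel '[[0.008,-0.001,-0.014,0,0,0],[0.016,-0.002,-0.028,0,0,0],[0.024,-0.0025,-0.042,0,0,0],[0.033,-0.003,-0.057,0,0,0],[0.041,-0.004,-0.071,0,0,0],[0.049,-0.005,-0.084,0,0,0],[0.055,-0.0055,-0.094,0,0,0],[0.0595,-0.006,-0.1015,0,0,0]]'
```

```text
time_s: 12.6
position: [0.6329, 0.0361, 0.1263]
tcp_rot: [[-0.862, 0.095, 0.498], [0.083, 0.995, -0.047], [-0.5, 0.001, -0.866]]
force: [0.4, -1.3, 1.0]
opening: 0.551
grasp_force: 0.0
```

```bash
python3 -m handwheel '[[0,0,0,0,0,0],[0,0,0,0,0,0],[0,0,0,0,0,0],[0,0,0,0,0,0],[0,0,0,0,0,0],[0,0,0,0,0,0],[0,0,0,0,0,0],[0,0,0,0,0,0]]' -1
```

```text
time_s: 13.27
position: [0.633, 0.0361, 0.1263]
tcp_rot: [[-0.862, 0.095, 0.498], [0.083, 0.995, -0.047], [-0.5, 0.001, -0.866]]
force: [-2.0, 0.3, 5.9]
opening: 0.301
grasp_force: 30.0
```

Gripped (26 mm). Lifting straight out of the well, then back and up under the shield.

```bash
python3 -m handwheel '[[0,0,0.004,0,0,0],[0,0,0.008,0,0,0],[0,0,0.012,0,0,0],[0,0,0.016,0,0,0],[-0.001,0,0.018,0,0,0],[-0.006,0.0005,0.020,0,0,0],[-0.012,0.001,0.022,0,0,0],[-0.018,0.0015,0.024,0,0,0]]'
```

```text
time_s: 13.93
position: [0.6138, 0.0377, 0.1494]
tcp_rot: [[-0.863, 0.095, 0.496], [0.083, 0.995, -0.047], [-0.498, 0.001, -0.867]]
force: [-0.8, -0.3, -0.6]
opening: 0.299
grasp_force: 30.0
```

```bash
python3 -m handwheel '[[-0.006,0.0005,0.006,0,0,0],[-0.012,0.001,0.012,0,0,0],[-0.018,0.0015,0.018,0,0,0],[-0.024,0.002,0.025,0,0,0],[-0.031,0.003,0.035,0,0,0],[-0.042,0.004,0.045,0,0,0],[-0.055,0.005,0.055,0,0,0],[-0.07,0.006,0.065,0,0,0]]'
python3 - <<'E'
from h import *
im,d=cams.capture("side");cv2.imwrite("pics/side3.png",im);cv2.imwrite("pics/c3.png",cv2.resize(im[80:280,120:320],None,fx=3,fy=3))
E
```

```text
time_s: 14.6
position: [0.5445, 0.0436, 0.2158]
tcp_rot: [[-0.862, 0.095, 0.498], [0.083, 0.995, -0.047], [-0.5, 0.001, -0.866]]
force: [0.1, -0.2, 0.5]
opening: 0.301
grasp_force: 30.0
```

View pics/c3.png

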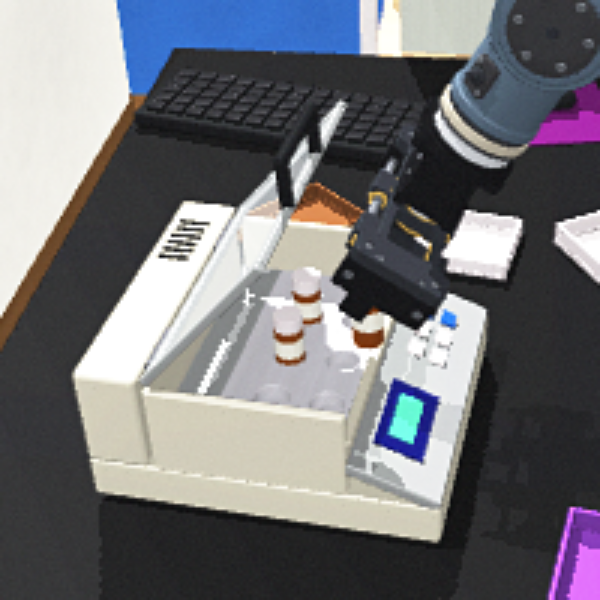

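The vial hangs upright in the gripper at (368,325) in the crop; shield and white vials are in place. Carrying it over to the tray.

```bash
python3 -m handwheel '[[-0.015,0,0.01,0,0,0],[-0.03,-0.01,0.02,0,0,0],[-0.045,-0.03,0.03,0,0,0],[-0.055,-0.055,0.03,0,0,0],[-0.0575,-0.08,0.03,0,0,0],[-0.0575,-0.11,0.03,0,0,0],[-0.0575,-0.14,0.03,0,0,0],[-0.0575,-0.17,0.03,0,0,0]]'
python3 -m handwheel '[[0,-0.03,0,0,0,0],[0,-0.06,0,0,0,0],[0,-0.09,0,0,0,0],[0,-0.12,0,0,0,0],[0,-0.15,0,0,0,0],[0,-0.18,-0.01,0,0,0],[0,-0.20,-0.02,0,0,0],[0,-0.21,-0.03,0,0,0]]'
python3 - <<'E'
from h import *
np.set_printoptions(precision=4,suppress=True)
s=bot.read_state();print(s["position"],s["joint_positions"])
im,d=cams.capture("wrist");cv2.imwrite("pics/w5.png",im)
print([(r["position"],r["conf"],atz("wrist",r["position"],0)) for r in models.tip_of("tray","wrist")])
cams.capture("side");print([(r["position"],r["conf"],atz("side",r["position"],0)) for r in models.tip_of("tray","side")])
print([(r["position"],r["conf"]) for r in models.tip_of("vial_blue","side")])
E
```

```text
time_s: 15.32
position: [0.4872, -0.1279, 0.2451]
tcp_rot: [[-0.862, 0.095, 0.498], [0.083, 0.995, -0.048], [-0.5, 0.0, -0.866]]
force: [0.4, 0.1, -1.0]
opening: 0.302
grasp_force: 30.0
time_s: 15.98
position: [0.502, -0.3377, 0.2282]
tcp_rot: [[-0.876, 0.115, 0.469], [0.1, 0.993, -0.058], [-0.472, -0.004, -0.881]]
force: [-0.2, 0.3, 0.1]
opening: 0.304
grasp_force: 30.0
[ 0.502  -0.3377  0.2282] [ -54.0223   24.4601  104.241    35.3633   36.6245 -163.513 ]
[([254.7, 73.4], 0.89, array([ 0.4881, -0.3324,  0.    ]))]
[([268.6, 161.1], 0.9, array([ 0.5019, -0.3415,  0.    ])), ([339.0, 283.3], 0.68, array([0.2976, 0.1782, 0.    ])), ([333.1, 165.7], 0.62, array([ 0.2809, -0.3337,  0.    ])), ([222.2, 156.2], 0.51, array([ 0.6674, -0.3575,  0.    ]))]
[([271.8, 119.8], 0.61)]
```

View pics/w5.png

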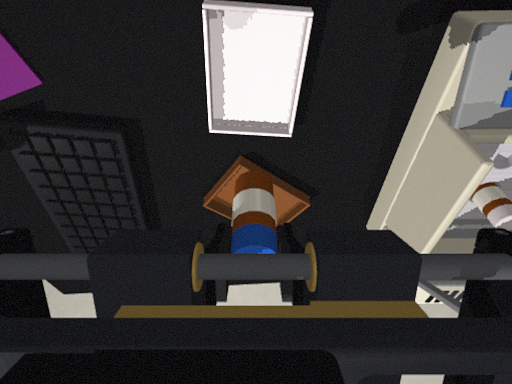

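Wrist view: the tray is at (257,70) and the held vial at (255,215). Joint 6 is at its range end, which tilted the tool by 2°. I'll yaw the tool clockwise and restore the tilt.

```bash
python3 - <<'E'
from h import *
from scipy.spatial.transform import Rotation as Ro
np.set_printoptions(precision=4,suppress=True)
R0=np.array([[-0.862,0.095,0.498],[0.083,0.995,-0.047],[-0.5,0.001,-0.866]]);R0=Ro.from_matrix(R0).as_matrix()
s=bot.read_state();R=np.array(s["tcp_rot"]);off=R0.T@np.array([.003,0,0])
for f in(.2,.4,.6,.8,1):
    T=Ro.from_euler("z",-35*f,degrees=True).as_matrix()@R0; print(f,Ro.from_matrix(T@R.T).as_rotvec()/2, T@off)
print(s["position"],R@R0.T@[0,0,1])
E
```

```text
0.2 [-0.0035 -0.0174 -0.0533] [ 0.003  -0.0004  0.    ]
0.4 [-0.0046 -0.0172 -0.1144] [ 0.0029 -0.0007  0.    ]
0.6 [-0.0056 -0.0169 -0.1755] [ 0.0028 -0.0011  0.    ]
0.8 [-0.0067 -0.0166 -0.2365] [ 0.0026 -0.0014  0.    ]
1 [-0.0077 -0.0163 -0.2976] [ 0.0025 -0.0017  0.    ]
[ 0.5008 -0.3315  0.2272] [ 0.0351 -0.0052  0.9994]
```

```bash
python3 -m handwheel '[[0,0,0,-0.0035,-0.0174,-0.053],[-0.003,-0.001,0,-0.0046,-0.0172,-0.112],[-0.006,-0.002,0,-0.0056,-0.017,-0.17],[-0.01,-0.003,0,-0.0067,-0.0166,-0.23],[-0.0145,-0.003,0,-0.0077,-0.0163,-0.288],[-0.0145,-0.003,0,-0.0077,-0.0163,-0.2976],[-0.0145,-0.003,0,-0.0077,-0.0163,-0.2976],[-0.0145,-0.003,0,-0.0077,-0.0163,-0.2976]]'
python3 - <<'E'
from h import *
from scipy.spatial.transform import Rotation as Ro
np.set_printoptions(precision=4,suppress=True)
R0=Ro.from_matrix(np.array([[-0.862,0.095,0.498],[0.083,0.995,-0.047],[-0.5,0.001,-0.866]])).as_matrix()
s=bot.read_state();R=np.array(s["tcp_rot"]);print(np.array(s["joint_positions"]),s["position"],R@R0.T@[0,0,1])
T=Ro.from_euler("z",-35,degrees=True).as_matrix()@R0;print(Ro.from_matrix(T@R.T).as_rotvec()/2)
E
```

```text
time_s: 16.9
position: [0.4867, -0.3339, 0.2279]
tcp_rot: [[-0.66, 0.648, 0.381], [0.561, 0.762, -0.325], [-0.501, -0.001, -0.866]]
force: [0.4, 0.9, -1.3]
opening: 0.298
grasp_force: 30.0
[ -46.8263   22.3079  109.8492   10.1775   18.2273 -105.2805] [ 0.4867 -0.3339  0.2279] [0.0008 0.0018 1.    ]
[ 0.0009 -0.0004 -0.0006]
```

```bash
python3 -m handwheel '[[0,0,-0.02,0,0,0],[0,0,-0.045,0,0,0],[0,0,-0.07,0,0,0],[0,0,-0.095,0,0,0],[0,0,-0.12,0,0,0],[0,0,-0.14,0,0,0],[0,0,-0.15,0,0,0],[0,0,-0.155,0,0,0]]'
python3 - <<'E'
from h import *
im,d=cams.capture("side");cv2.imwrite("pics/side4.png",im);cv2.imwrite("pics/c4.png",cv2.resize(im[90:210,190:390],None,fx=4,fy=4))
E
```

```text
time_s: 17.57
position: [0.4986, -0.3405, 0.0853]
tcp_rot: [[-0.664, 0.659, 0.353], [0.58, 0.752, -0.313], [-0.472, -0.004, -0.882]]
force: [-0.1, -0.5, -0.2]
opening: 0.298
grasp_force: 30.0
```

View pics/c4.png

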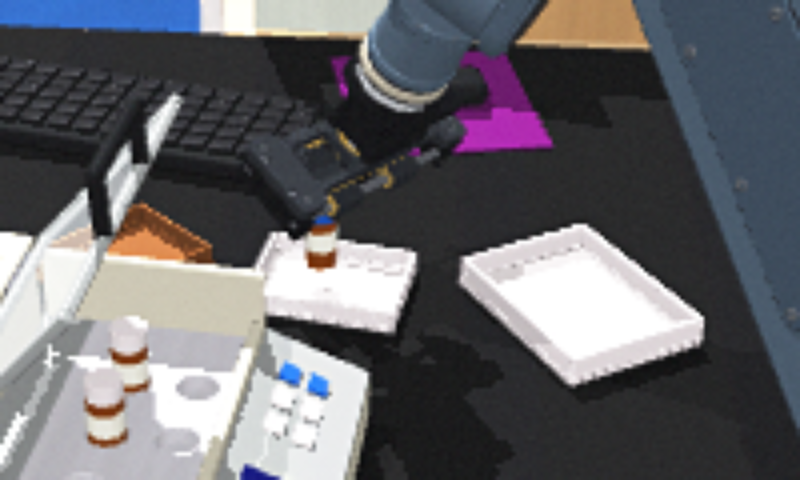

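The vial hangs over the tray at (322,245) in the crop, but the tool was pushed outward by a joint limit. Checking which joint.

```bash
python3 - <<'E'
from h import *
from scipy.spatial.transform import Rotation as Ro
np.set_printoptions(precision=4,suppress=True)
R0=Ro.from_matrix(np.array([[-0.862,0.095,0.498],[0.083,0.995,-0.047],[-0.5,0.001,-0.866]])).as_matrix()
s=bot.read_state();R=np.array(s["tcp_rot"]);print(np.array(s["joint_positions"]),s["position"],R@R0.T@[0,0,1])
E
```

```text
[ -45.8587   39.1441  112.0512   69.1582    2.1665 -163.5814] [ 0.4988 -0.3404  0.0846] [ 0.0292 -0.0172  0.9994]
```

Tilting radially outward runs into the wrist singularity low down. I'll back up, restore upright, then yaw about −140° so the gripper leans outward instead of inward.

```bash
python3 - <<'E'
from h import *
from scipy.spatial.transform import Rotation as Ro
np.set_printoptions(precision=4,suppress=True)
R0=Ro.from_matrix(np.array([[-0.862,0.095,0.498],[0.083,0.995,-0.047],[-0.5,0.001,-0.866]])).as_matrix()
s=bot.read_state();R=np.array(s["tcp_rot"])
for y in(-35,-45): print(Ro.from_matrix(Ro.from_euler("z",y,degrees=True).as_matrix()@R0@R.T).as_rotvec()/2)
print(np.array([.45,-.36,.27])-s["position"])
E
```

```text
[-0.0085 -0.0146  0.0046]
[-0.0098 -0.0138 -0.0826]
[-0.0488 -0.0196  0.1854]
```

```bash
python3 -m handwheel '[[0,0,0.02,0,0,0],[-0.005,0,0.045,-0.002,-0.004,0],[-0.012,-0.003,0.07,-0.004,-0.008,0],[-0.02,-0.006,0.1,-0.006,-0.012,-0.01],[-0.028,-0.01,0.13,-0.008,-0.0145,-0.02],[-0.036,-0.014,0.155,-0.0095,-0.014,-0.04],[-0.044,-0.017,0.18,-0.0098,-0.0138,-0.06],[-0.049,-0.02,0.185,-0.0098,-0.0138,-0.0826]]'
python3 - <<'E'
from h import *
np.set_printoptions(precision=4,suppress=True)
from scipy.spatial.transform import Rotation as Ro
R0=Ro.from_matrix(np.array([[-0.862,0.095,0.498],[0.083,0.995,-0.047],[-0.5,0.001,-0.866]])).as_matrix()
s=bot.read_state();R=np.array(s["tcp_rot"]);print(np.array(s["joint_positions"]),s["position"],R@R0.T@[0,0,1],Ro.from_matrix(R@R0.T).as_rotvec())
E
```

```text
time_s: 18.28
position: [0.4486, -0.36, 0.2738]
tcp_rot: [[-0.554, 0.769, 0.318], [0.663, 0.639, -0.389], [-0.502, -0.004, -0.865]]
force: [0.9, -0.6, -0.2]
opening: 0.302
grasp_force: 30.0
[-49.6022  16.9439 108.5586  -1.3206  24.3446 -88.3585] [ 0.4486 -0.36    0.2738] [0.0023 0.0055 1.    ] [-0.0061  0.0001 -0.7817]
```

```bash
python3 -m handwheel '[[0,0,0,0,0,-0.05],[0,0,0,0,0,-0.1],[0,0,0,0,0,-0.155],[0,0,0,0,0,-0.21],[0,0,0,0,0,-0.265],[0,0,0,0,0,-0.32],[0,0,0,0,0,-0.37],[0,0,0,0,0,-0.42]]'
python3 -c "
from h import *
s=bot.read_state();print(np.round(s['joint_positions'],1),np.round(s['position'],3))"
```

```text
time_s: 18.95
position: [0.4491, -0.36, 0.273]
tcp_rot: [[0.096, 0.994, -0.059], [0.858, -0.113, -0.5], [-0.504, -0.003, -0.864]]
force: [-0.0, -0.1, -0.7]
opening: 0.306
grasp_force: 30.0
[-37.7  22.8  98.6 -35.6  47.9  -9.4] [ 0.449 -0.36   0.273]
```

```bash
python3 -m handwheel '[[0,0,0,0,0,-0.05],[0,0,0,0,0,-0.1],[0,0,0,0,0,-0.155],[0,0,0,0,0,-0.21],[0,0,0,0,0,-0.265],[0,0,0,0,0,-0.32],[0,0,0,0,0,-0.37],[0,0,0,0,0,-0.42]]'
python3 -m handwheel '[[0,0,0,0,0,-0.05],[0,0,0,0,0,-0.1],[0,0,0,0,0,-0.15],[0,0,0,0,0,-0.2],[0,0,0,0,0,-0.25],[0,0,0,0,0,-0.3],[0,0,0,0,0,-0.3],[0,0,0,0,0,-0.3]]'
python3 - <<'E'
from h import *
np.set_printoptions(precision=4,suppress=True)
from scipy.spatial.transform import Rotation as Ro
R0=Ro.from_matrix(np.array([[-0.862,0.095,0.498],[0.083,0.995,-0.047],[-0.5,0.001,-0.866]])).as_matrix()
s=bot.read_state();R=np.array(s["tcp_rot"]);print(np.array(s["joint_positions"]),s["position"],R@R0.T@[0,0,1],Ro.from_matrix(R@R0.T).as_rotvec())
print("shift",np.array([.489,-.337,.2])-R@R0.T@[.003,0,0]-s["position"])
E
```

```text
time_s: 19.62
position: [0.4497, -0.3603, 0.2728]
tcp_rot: [[0.703, 0.58, -0.411], [0.503, -0.814, -0.29], [-0.503, -0.003, -0.864]]
force: [0.0, 0.6, -0.1]
opening: 0.305
grasp_force: 30.0
time_s: 20.28
position: [0.4495, -0.3613, 0.2724]
tcp_rot: [[0.864, 0.024, -0.503], [0.022, -1.0, -0.009], [-0.503, -0.003, -0.864]]
force: [1.0, 1.0, -0.1]
opening: 0.3
grasp_force: 30.0
[-40.5193  36.2276  72.4806 -19.5684  94.5356  50.5445] [ 0.4495 -0.3613  0.2724] [ 0.0034 -0.0039  1.    ] [-0.0048  0.0062 -3.0222]
shift [ 0.0425  0.0247 -0.0724]
```

```bash
python3 -m handwheel '[[0.01,0.006,-0.02,0,0,0],[0.02,0.012,-0.05,0,0,0],[0.03,0.018,-0.08,0,0,0],[0.04,0.0245,-0.11,0,0,0],[0.0425,0.0245,-0.14,0,0,0],[0.0425,0.0245,-0.165,0,0,0],[0.0425,0.0245,-0.185,0,0,0],[0.0425,0.0245,-0.195,0,0,0]]'
python3 -m handwheel '[[0,0,-0.0015,0,0,0],[0,0,-0.003,0,0,0],[0,0,-0.0045,0,0,0],[0,0,-0.006,0,0,0],[0,0,-0.0075,0,0,0],[0,0,-0.009,0,0,0],[0,0,-0.0105,0,0,0],[0,0,-0.0105,0,0,0]]'
python3 - <<'E'
from h import *
s=bot.read_state();print(np.round(s['joint_positions'],1))
im,d=cams.capture("side");cv2.imwrite("pics/c5.png",cv2.resize(im[90:210,190:390],None,fx=4,fy=4))
E
```

```text
time_s: 20.95
position: [0.4911, -0.3348, 0.0747]
tcp_rot: [[0.862, 0.025, -0.506], [0.025, -1.0, -0.007], [-0.506, -0.006, -0.862]]
force: [-0.1, 0.3, -0.5]
opening: 0.302
grasp_force: 30.0
time_s: 21.62
position: [0.4923, -0.3369, 0.0666]
tcp_rot: [[0.864, 0.021, -0.503], [0.019, -1.0, -0.009], [-0.503, -0.002, -0.864]]
force: [-0.1, 0.7, -0.3]
opening: 0.3
grasp_force: 30.0
[-36.7  52.   75.  -18.3  78.3  59.8]
```

View pics/c5.png

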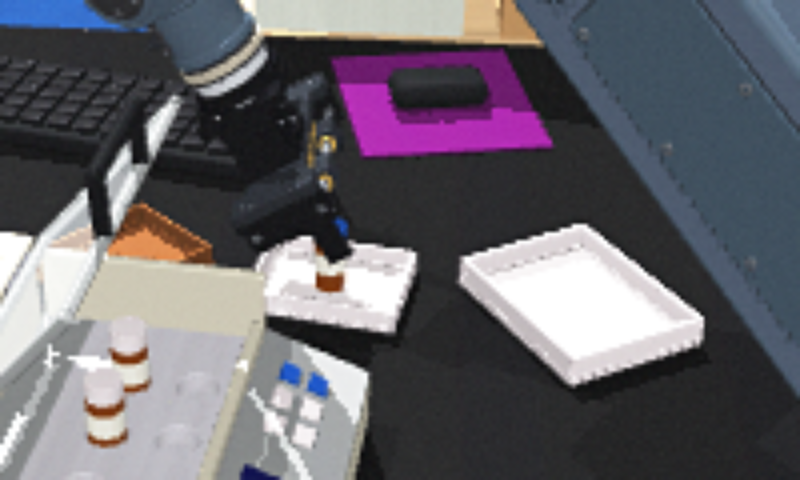

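The vial is in the tray at (330,275) in the crop, with a few mm left. Feeling down to contact.

```bash
python3 -m handwheel '[[0,0,-0.0005,0,0,0],[0,0,-0.001,0,0,0],[0,0,-0.0015,0,0,0],[0,0,-0.002,0,0,0],[0,0,-0.0025,0,0,0],[0,0,-0.0025,0,0,0],[0,0,-0.0025,0,0,0],[0,0,-0.0025,0,0,0]]'
```

```text
time_s: 22.33
position: [0.4923, -0.3368, 0.0644]
tcp_rot: [[0.864, 0.021, -0.503], [0.019, -1.0, -0.009], [-0.503, -0.002, -0.864]]
force: [-0.3, 0.5, 2.7]
opening: 0.302
grasp_force: 30.0
```

Contact at the predicted height. Releasing and backing out along the tool axis.

```bash
python3 -m handwheel '[[0,0,0,0,0,0],[0,0,0,0,0,0],[0,0,0,0,0,0],[0,0,0,0,0,0],[0,0,0,0,0,0],[0,0,0,0,0,0],[0,0,0,0,0,0],[0,0,0,0,0,0]]' 0.2
python3 -m handwheel '[[0.005,0,0.0086,0,0,0],[0.01,0,0.017,0,0,0],[0.02,0,0.034,0,0,0],[0.03,0,0.052,0,0,0],[0.04,0,0.069,0,0,0],[0.05,0,0.086,0,0,0],[0.06,0,0.104,0,0,0],[0.07,0,0.12,0,0,0]]'
python3 -m handwheel '[[-0.005,-0.005,0.02,0,0,0],[-0.01,-0.01,0.04,0,0,0],[-0.02,-0.02,0.06,0,0,0],[-0.03,-0.03,0.08,0,0,0],[-0.03,-0.04,0.1,0,0,0],[-0.03,-0.05,0.11,0,0,0],[-0.03,-0.05,0.11,0,0,0],[-0.03,-0.05,0.11,0,0,0]]'
python3 - <<'E'
from h import *
im,d=cams.capture("side");i2,_=cams.capture("top")
cv2.imwrite("pics/fin.png",np.hstack([cv2.resize(im[80:250,140:390],None,fx=1.6,fy=2.0),cv2.resize(i2[90:240,200:410],None,fx=1.9,fy=340/150)]))
for q in("shield_bar","vial_blue"): print(q,[[(np.round(r["position"],1),r["conf"]) for r in models.tip_of(q,c)] for c in("side","top")])
E
```

```text
time_s: 23.0
position: [0.4924, -0.3368, 0.0641]
tcp_rot: [[0.864, 0.021, -0.503], [0.019, -1.0, -0.009], [-0.503, -0.002, -0.864]]
force: [-0.0, -0.3, -0.8]
opening: 0.592
grasp_force: 0.0
time_s: 23.67
position: [0.5637, -0.3369, 0.1867]
tcp_rot: [[0.865, 0.021, -0.501], [0.019, -1.0, -0.01], [-0.501, -0.001, -0.865]]
force: [1.0, -0.3, 0.7]
opening: 0.605
grasp_force: 0.0
time_s: 24.33
position: [0.5327, -0.387, 0.2953]
tcp_rot: [[0.865, 0.021, -0.501], [0.018, -1.0, -0.01], [-0.501, -0.001, -0.865]]
force: [-0.8, 0.8, -0.8]
opening: 0.599
grasp_force: 0.0
shield_bar [[(array([216.7, 125. ]), 0.89)], [(array([272.8, 115.3]), 0.6), (array([279.1, 141. ]), 0.59)]]
vial_blue [[(array([271.6, 161.8]), 0.71)], [(array([373.4, 202.7]), 0.4)]]
```

View pics/fin.png

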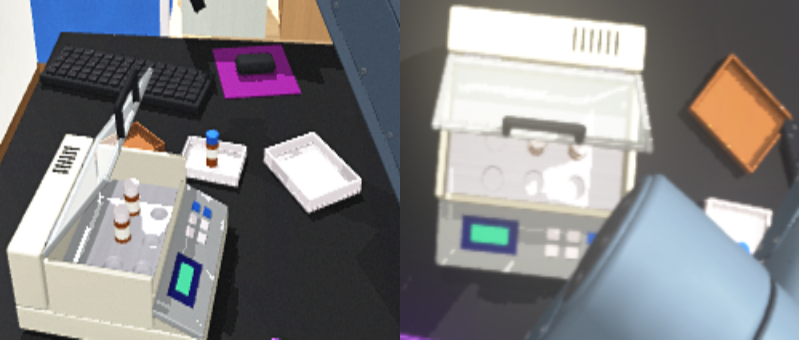

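The blue vial stands upright in the small white tray at (212,150). The shield is unchanged with its bar at (125,105), and both white vials are in their wells. Handing in.

```bash
python3 -c "
from rig import bot
print(bot.hand_in())"
```

```text
the job is handed in; nothing more can be done
None
```

The job is handed in: in the last pictures the shield stood at about 50°, the blue-capped vial was upright in the small white tray and both white-capped vials were in their wells; the beaker and bottle were never approached, and I have no verdict from the judge.

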